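# Line up capacitors by size in the kitting rail

### The job

Stand the four capacitors in the compartmented wooden rail in order of size, one to a compartment: the smallest in the compartment next to the upright steel end stop, and each next larger one further along, so that the largest is at the far end. Keep them upright all the time, and leave the solder reel, the screwdriver and the battery where they are.

Things in the scene. Friction and masses are not known exactly. Their poses are not given: they have to be found in the camera images.
- cap_a: the smallest of four upright cylindrical capacitors: black sleeve, grey top with two small brass terminal studs. Diameter 24 mm, body height 36 mm (the studs rise 5 mm more); origin at the centre of the underside, z up the axis. Loose, at most 0.2 kg, upright on the bench at the start
- cap_b: the second smallest of four upright cylindrical capacitors: black sleeve, grey top with two small brass terminal studs. Diameter 28 mm, body height 48 mm (the studs rise 5 mm more); origin at the centre of the underside, z up the axis. Loose, at most 0.2 kg, upright on the bench at the start
- cap_c: the second largest of four upright cylindrical capacitors: black sleeve, grey top with two small brass terminal studs. Diameter 32 mm, body height 60 mm (the studs rise 5 mm more); origin at the centre of the underside, z up the axis. Loose, at most 0.2 kg, upright on the bench at the start
- cap_d: the largest of four upright cylindrical capacitors: black sleeve, grey top with two small brass terminal studs. Diameter 36 mm, body height 72 mm (the studs rise 5 mm more); origin at the centre of the underside, z up the axis. Loose, at most 0.2 kg, upright on the bench at the start
- rail: light-wood rail fixed to the bench, 60 x 228 x 14 mm (x, y, z), with a row of four square open compartments, 52 mm inside, 4 mm walls: centres at rail x = 0, y = -84, -28, 28, 84 mm; their floor is 4 mm above the bench, the walls 10 mm above that. Origin at the centre of the underside, z up. A wooden block 10 mm high closes the end without the end stop
- end_stop: upright dark steel angle, 60 mm wide, 22 mm deep, 40 mm high, fixed at one end of the rail (either end, it changes from start to start), 127 mm from the rail's centre along rail y; origin at the centre of its foot
- solder: bystander: blue reel of solder wire standing on its flange, 76 x 80 x 43 mm, loose; origin at the centre of its underside
- driver: bystander: yellow-handled screwdriver lying on the bench, 25 x 148 x 24 mm, loose; origin under its middle
- battery: bystander: block battery lying on its side, 50 x 27 x 18 mm, loose; origin under its middle

How it is judged (in metres and radians):
At the end, for the whole second after the job is handed in: Each capacitor stands upright (within 0.1 rad), at rest, on the floor of its own compartment, its axis within 16 mm of the compartment's centre along each rail axis; counted from the end stop the order is smallest, second smallest, second largest, largest (x of cap_a in the frame of rail between -0.016 and 0.016 m and z of cap_a in the frame of rail between 0 and 0.008 m and angle between each of cap_a, cap_b, cap_c, cap_d's own z axis and vertical below 0.1 rad and linear speed of each of cap_a, cap_b, cap_c, cap_d below 0.02 m/s and x of cap_b in the frame of rail between -0.016 and 0.016 m and z of cap_b in the frame of rail between 0 and 0.008 m and x of cap_c in the frame of rail between -0.016 and 0.016 m and z of cap_c in the frame of rail between 0 and 0.008 m and x of cap_d in the frame of rail between -0.016 and 0.016 m and z of cap_d in the frame of rail between 0 and 0.008 m and ((y of end_stop in the frame of rail above 0 m and y of cap_a in the frame of rail between 0.068 and 0.1 m and y of cap_b in the frame of rail between 0.012 and 0.044 m and y of cap_c in the frame of rail between -0.044 and -0.012 m and y of cap_d in the frame of rail between -0.1 and -0.068 m) or (y of end_stop in the frame of rail below 0 m and y of cap_a in the frame of rail between -0.1 and -0.068 m and y of cap_b in the frame of rail between -0.044 and -0.012 m and y of cap_c in the frame of rail between 0.012 and 0.044 m and y of cap_d in the frame of rail between 0.068 and 0.1 m))); the robot touches nothing.
It fails at once if a capacitor is tipped over (more than 0.7 rad) (angle between any of cap_a, cap_b, cap_c, cap_d's own z axis and vertical above 0.7 rad).
It fails at once if the solder reel, screwdriver or battery is moved more than 30 mm (distance of any of solder, driver, battery from where it was at the start of the episode above 0.03 m).
It also fails if it takes over 99 s, if anything falls off the work surface, if the arm or the gripper's body presses on something with over 40 N, if the wrist force passes 120 N, or if a joint passes its speed limit or range.

### The arm

A 7-joint arm with a two-finger parallel gripper is mounted at the origin on a cart in front of the work surface, level with it; the furniture and walls round the work are solid. World frame = base frame: x ahead of the robot, y to its left, z up, the work surface at z = 0. Lengths are in mm, angles in rad, forces in N, time in s.
With the tool pointing down it reaches from about 400 to 875 mm from the base axis. Payload 4.4 kg.
Tool frame: the origin (TCP) lies midway between the tips of the shut fingers; the grasp point (between the pads) lies 19 mm behind it; z points along the fingers, y is the line along which they close (so a half turn about z gives the same grasp; the last joint's range is limited). The gripper opens to 85 mm and grips with 20 to 120 N. Pads are 22 mm wide; open, the fingers measure 114 mm over their backs; the gripper's body (76 mm by 85 mm) begins 54 mm behind the grasp point. The pads swing forward as they close: fully open they stand 13 mm farther back than shut.
Start: joints at [1.089, 0.628, 0.038, 1.517, -0.027, 0.996, -0.02], TCP at [262.577, -594.618, 231.313] pointing down, gripper open.
Joint ranges: [-3.06, 3.06], [-0.37, 2.12], [-1.25, 1.32], [0.18, 2.47], [-1.1, 4.24], [0.23, 1.98], [-2.94, 2.94]. Speed limits (rad/s): [2.57, 2.57, 3.14, 3.14, 3.14, 3.14, 3.14].

### API

Orientations are given as [roll, pitch, yaw] about the fixed x, y, z axes, in that order (R = Rz(yaw) Ry(pitch) Rx(roll)).
In Python, from cell import telemetry, eyes, ctrl, finder gives the robot as it stands.
- The arm moves only by the tool move_arm, never from a script. Its argument "steps" is a list of rows, each a list of 7 numbers: the turn, a rotation vector about the world's x, y, z in degrees, then the shift along the world's x, y, z in m, then the finger opening in m, from 0 to 0.0854. A call has 1 to 5 rows; each row shifts and turns the commanded pose from where the row before left it; what a row does not reach is not made up. A row lasts 1/10 s, in which the tool goes at most 50 mm and 8.59 degrees, less where a joint would pass 70% of its speed; a pose out of reach is approached as far as the arm can. A call with a gripper value outside its range is refused whole. The fingers move at their own pace and stop on an object; the grip force is fixed at half the most. Time passes only in rows, so rows that do not move let the fingers close. It gives the time, the measured TCP pose, the force, the opening and the grip force at its end, in the units of the state.
- telemetry.read_state(): the state, without advancing time (a new reading comes with each control period).
- eyes.get_image(name): name is "scene" or "top" or "wrist"; returns (picture, depth): 400x640x3 uint8, blue, green, red; 400x640 float32, mm along the optical axis (not along the pixel's ray), 0 where there is no reading.
- eyes.calibration(name): a dict with "fx", "fy", "cx", "cy" (pixels), "position" and "attitude" of the camera in the world. Camera axes: x right, y down, z forward; pixel columns grow to the right and rows downward; lengths in mm; the calibration is good to about 2 mm. The wrist camera is an equidistant fisheye: a pixel r from the principal point sees the ray r / f radians off the axis. A picture is of the moment at which its call begins: read the wrist's pose just before it. calibration takes no time and is no camera call; for the wrist camera it gives the pose at the moment of the call.
- ctrl.finish_job(): hands the job in; it is judged then, once.
Trained networks look in the newest picture that a camera, given by its name, has taken for a name from the list of things; names that differ only in an ending like _2 or _b are one class to them, and where a whole thing is asked for, a point or a joint stands for the part that bears it (a point fixed in the world has none). Each returns a list of dicts, best first, with "confidence" (0 to 1); they miss things now and then, are a little off and sometimes report something else, mostly with a low value. They report only what shows in the picture. A call takes as long as a camera call.
- finder.boxes_of(camera, name): "location" ([x, y, z] in mm, in the coordinates of the camera as it stood for that picture, good to about 4 mm: the middle of the surface that is visible of it).
- finder.cut_out(camera, name): "mask" (400x640 bool, what is visible of it).
- finder.pinpoint(camera, name): "location" ([x, y, z] in mm, in the coordinates of the camera as it stood for that picture, good to about 4 mm: a listed point, or the origin of a listed thing).
The state is a dict: "clock": time; "qpos": joint angles; "qd": joint speeds; "tau": joint torques, N m; "eef_pos": TCP position; "tool_rot": TCP orientation; "force": force on the tool from outside, world axes, zero at the start; "torque": the same for the moment, N m; "width": finger opening in mm; "gripper_force": force on a finger pad.
Only numpy, scipy, OpenCV 4.12 (cv2) and the standard library are available. Lean on these libraries where they do the work, as an engineer would, in place of code of your own. Each camera call takes 0.05 s, during which the arm holds its last target. There are 200 camera calls.

## Working session

There is one attempt and no reset: what is moved stays moved. The work goes in short steps, Python scripts to look and compute and a tool call to move; the robot and the scene stay as the last step left them, time stands still between calls to the robot, and variables do not carry over. Pictures are saved under pics/ and viewed, at most 14 in all, crops included, and the job is handed in when it is done.

Besides the shell and the picture viewer there is one more tool, called as name(argument=value, ...) on one line, values as JSON. move_arm: Moves the arm, as the interface text tells. Its arguments: {"type":"object","properties":{"steps":{"type":"array"}},"required":["steps"]}

```bash
mkdir -p pics
cat > h.py <<'E'
import numpy as np, cv2
from cell import telemetry, eyes, ctrl, finder
from scipy.spatial.transform import Rotation as Ro
def att(c):
    a=np.array(c["attitude"],float)
    return a if a.shape==(3,3) else (Ro.from_euler('xyz',a).as_matrix() if a.size==3 else Ro.from_quat(a).as_matrix())
def w(c,p): return np.array(c["position"])+att(c)@np.array(p)
def cloud(c,d):
    v,u=np.mgrid[0:400,0:640]
    P=np.stack([(u-c["cx"])/c["fx"]*d,(v-c["cy"])/c["fy"]*d,d],-1)
    return P@att(c).T+np.array(c["position"])
E
python3 - <<'E'
from h import *
for n in("top","scene"):
    im,d=eyes.get_image(n);cv2.imwrite(f"pics/{n}0.png",im);c=eyes.calibration(n);print(c)
    np.savez(f"{n}0.npz",im=im,d=d)
    for t in("cap_a","cap_b","cap_c","cap_d","rail","end_stop","solder","driver","battery"):
        print(n,t,[(round(x["confidence"],2),w(c,x["location"]).round()) for x in finder.pinpoint(n,t)[:4]])
print(telemetry.read_state())
E
```

```text
{'fx': 445.6263429305432, 'fy': 445.6263429305432, 'cx': 323.9904739242559, 'cy': 204.66066274651928, 'position': array([ 459.91543658,   30.10268196, 1138.26903187]), 'attitude': array([-3.04417125,  0.02467798, -1.55931679])}
top cap_a [(0.76, array([440., 221.,  -4.])), (0.63, array([ 433., -143.,   -1.])), (0.62, array([447.,  88.,  -2.])), (0.55, array([429.,  -8.,  -5.]))]
top cap_b [(0.76, array([440., 221.,  -4.])), (0.63, array([ 433., -143.,   -1.])), (0.62, array([447.,  88.,  -2.])), (0.55, array([429.,  -8.,  -5.]))]
top cap_c [(0.76, array([440., 221.,  -4.])), (0.63, array([ 433., -143.,   -1.])), (0.62, array([447.,  88.,  -2.])), (0.55, array([429.,  -8.,  -5.]))]
top cap_d [(0.76, array([440., 221.,  -4.])), (0.63, array([ 433., -143.,   -1.])), (0.62, array([447.,  88.,  -2.])), (0.55, array([429.,  -8.,  -5.]))]
top rail [(0.59, array([429.,  -6.,  -4.])), (0.57, array([567.,  40.,  -4.]))]
top end_stop [(0.75, array([556., -84.,   0.]))]
top solder [(0.8, array([ 637., -282.,    0.]))]
top driver [(0.75, array([442., 375.,  -8.]))]
top battery [(0.63, array([662.
[... 1103 characters left out ...]
scene battery []
{'clock': 1.0, 'qpos': array([ 1.08919641,  0.62835764,  0.03851834,  1.51741879, -0.02700272,
        0.99631139, -0.02001243]), 'qd': array([ 0.00047028,  0.00195595,  0.00123932,  0.00263037, -0.00025119,
        0.00023075, -0.00056573]), 'tau': array([-4.67379941e-04, -5.63282919e+01,  1.22547112e+00, -1.93784130e+01,
        1.08243793e-02,  1.76942292e-03,  2.59335525e-05]), 'eef_pos': array([ 262.56620293, -594.61251623,  231.33520476]), 'tool_rot': array([ 3.14156970e+00, -2.99667383e-05,  4.15745746e-01]), 'force': array([ 0.30771295, -0.8381292 ,  0.73486713]), 'torque': array([0.02666766, 0.02837816, 0.02194804]), 'gripper_force': 0.0, 'width': 85.43832243697945}
```

View pics/top0.png

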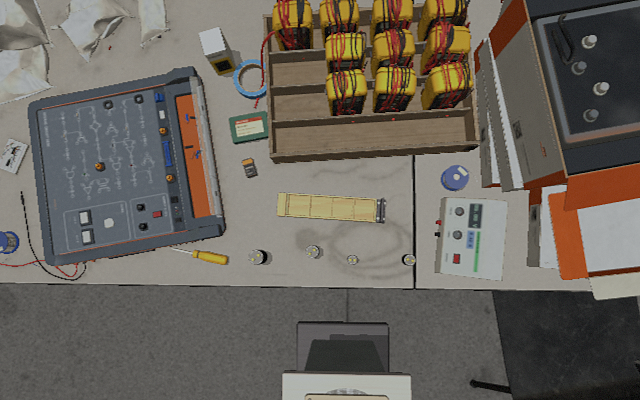

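The top view shows the rail at about (331,207), with the end stop at its right end (380,210). The capacitors are at (259,257), (313,252), (353,260) and (409,260), in the row in front of it.

```bash
cat > m.py <<'E'
from h import *
z=np.load("top0.npz");c=eyes.calibration("top");P=cloud(c,z["d"])
caps=[(438,221),(450,87),(431,-10),(432,-146)]
print("bench",np.median(P[230:245,300:400,2]))
for n in("top","scene"):
    zz=np.load(f"{n}0.npz");Q=cloud(eyes.calibration(n),zz["d"]).reshape(-1,3)
    for x,y in caps:
        q=Q[np.hypot(Q[:,0]-x,Q[:,1]-y)<35]; q=q[q[:,2]>15]
        h=np.percentile(q[:,2],[50,80,90,97]); top=q[abs(q[:,2]-np.median(q[q[:,2]>h[2]-9,2]))<5]
        (cx,cy),(a,b),_=cv2.minAreaRect(top[:,:2].astype(np.float32))
        print(n,(x,y),len(top),h.round(1),"ctr",round(cx,1),round(cy,1),"size",round(a,1),round(b,1),top.mean(0).round(1))
    r=Q[(abs(Q[:,0]-565)<70)&(abs(Q[:,1]-40)<150)]
    for lo,hi in((7,20),(28,50)):
        s=r[(r[:,2]>lo)&(r[:,2]<hi)]; print(n,"rail" if lo<20 else "stop",len(s),cv2.minAreaRect(s[:,:2].astype(np.float32)),s.mean(0))
E
python3 m.py
python3 - <<'E'
import cv2
a=cv2.imread("pics/top0.png")[170:290,220:430];b=cv2.imread("pics/scene0.png")
cv2.imwrite("pics/crop0.png",cv2.resize(a,None,fx=3.8,fy=3.8,interpolation=cv2.INTER_CUBIC))
E
```

```text
bench -1.5787668647653845
top (438, 221) 161 [69.  71.3 72.7 75.4] ctr 437.6 221.4 size 33.3 34.0 [437.  221.   69.7]
top (450, 87) 128 [57.8 60.2 61.5 63.3] ctr 452.5 88.2 size 28.9 29.4 [452.   87.8  57.9]
top (431, -10) 66 [34.  36.4 38.5 40. ] ctr 433.0 -10.1 size 21.9 20.9 [433.  -10.2  34.2]
top (432, -146) 92 [45.7 48.9 50.7 53.6] ctr 434.7 -149.5 size 25.8 25.3 [ 434.7 -148.7   46.3]
top rail 667 ((556.5764770507812, 43.341644287109375), (110.49333190917969, 277.05670166015625), 5.565124034881592) [564.97196133  60.44454126  10.88820958]
top stop 68 ((556.7516479492188, -83.48650360107422), (6.496865272521973, 57.734169006347656), 86.37759399414062) [556.46520572 -83.29759152  37.85536333]
scene (438, 221) 165 [54.  68.9 69.9 72.6] ctr 434.7 222.9 size 34.5 32.9 [432.6 225.2  68.9]
scene (450, 87) 98 [45.3 56.5 57.8 61. ] ctr 449.6 89.5 size 30.3 30.4 [448.1  91.8  56.2]
scene (431, -10) 45 [29.4 33.9 36.6 38.3] ctr 428.9 -6.5 size 20.2 17.6 [428.2  -4.9  32.1]
scene (432, -146) 51 [36.3 44.8 46.4 50.1] ctr 432.5 -145.9 size 26.0 24.3 [ 430.5 -143.8   44.1]
scene rail 563 ((561.9987182617188, 49.105018615722656), (267.91351318359375, 63.4744758605957), 87.02316284179688) [560.86918357  50.00864297  10.07220932]
scene stop 72 ((553.8305053710938, -81.13040924072266), (11.041403770446777, 60.66827392578125), 88.18844604492188) [553.17257685 -80.61916881  34.11339214]
```

View pics/crop0.png

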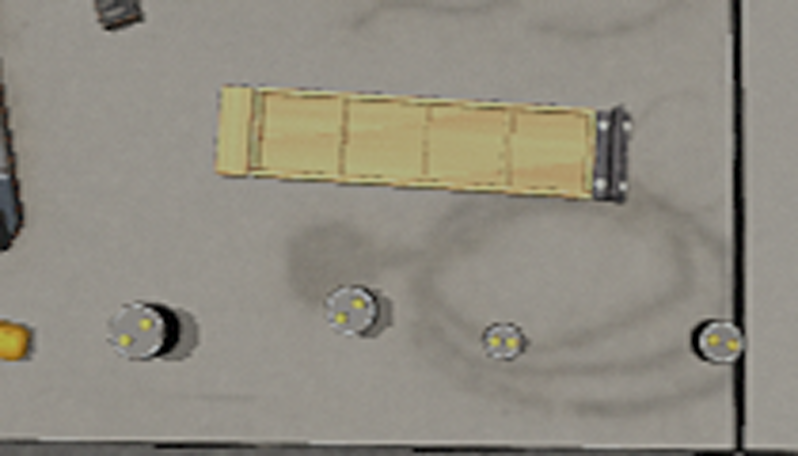

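View pics/scene0.png

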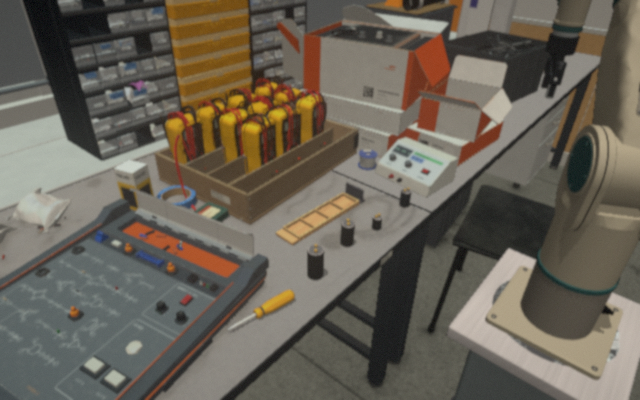

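Heights match the sizes listed: from left to right D, C, A, B. I'll compute the compartment centres and move over B.

Run:
```python
from h import *
c=eyes.calibration("top");R=att(c);o=np.array(c["position"])
def px(u,v,z):
    d=R@np.array([(220+u/3.8-c["cx"])/c["fx"],(170+v/3.8-c["cy"])/c["fy"],1]);return (o+d*(z-o[2])/d[2])[:2]
for n,u,v in[("ctr",427,143.5),("FL",218,174),("FR",593,198),("BL",222,87),("BR",597,110),("div1",343.5,138),("div3",510.5,149)]: print(n,px(u,v,12.4).round(1))
k=px(427,143.5,12.4);a=px(597,110,12.4)-px(222,87,12.4)+px(593,198,12.4)-px(218,174,12.4);a/=np.linalg.norm(a);print("u",a)
for n,s in zip("abcd",(84,28,-28,-84)):print(n,(k+a*s).round(1))
```

```text
ctr [561.9  37.8]
FL [540.2 177.3]
FR [526.6 -72.7]
BL [598.8 175.8]
BR [585.4 -75.4]
div1 [565.1  93.7]
div3 [558.8 -17.9]
u [-0.05357859 -0.99856364]
a [557.4 -46.1]
b [560.4   9.8]
c [563.4  65.8]
d [566.4 121.7]
```

move_arm(steps=[[0, 0, 5.2, 0.01425, 0.0372, 0, 0.0854], [0, 0, 5.2, 0.01425, 0.0372, 0, 0.0854], [0, 0, 5.2, 0.01425, 0.0372, 0, 0.0854], [0, 0, 5.2, 0.01425, 0.0372, 0, 0.0854], [0, 0, 5.2, 0.01425, 0.0372, 0, 0.0854]])

```text
clock: 1.5
eef_pos: [334.3, -407.2, 231.5]
tool_rot: [3.141, 0.0, 0.873]
force: [0.4, 0.2, 0.5]
width: 85.4
gripper_force: 0.0
```

move_arm(steps=[[0, 0, 5.2, 0.01425, 0.0372, 0, 0.0854], [0, 0, 5.2, 0.01425, 0.0372, 0, 0.0854], [0, 0, 5.2, 0.01425, 0.0372, 0, 0.0854], [0, 0, 5.2, 0.01425, 0.0372, 0, 0.0854], [0, 0, 5.2, 0.01425, 0.0372, 0, 0.0854]])

```text
clock: 2.0
eef_pos: [405.6, -221.2, 231.6]
tool_rot: [3.141, 0.0, 1.327]
force: [0.8, -0.0, -0.3]
width: 85.8
gripper_force: 0.0
```

move_arm(steps=[[0, 0, 5.2, 0.01425, 0.0372, 0, 0.0854], [0, 0, 5.2, 0.01425, 0.0372, 0, 0.0854], [0, 0, 0, 0, 0, 0, 0.0854], [0, 0, 0, 0, 0, 0, 0.0854]])

```text
clock: 2.4
eef_pos: [433.9, -147.7, 231.5]
tool_rot: [3.141, 0.0, 1.507]
force: [0.7, 0.0, -0.1]
width: 85.4
gripper_force: 0.0
```

move_arm(steps=[[0, 0, 0, 0, 0, -0.045, 0.0854], [0, 0, 0, 0, 0, -0.045, 0.0854], [0, 0, 0, 0, 0, -0.045, 0.0854], [0, 0, 0, 0, 0, -0.04, 0.0854], [0, 0, 0, 0, 0, -0.02, 0.0854]])

```text
clock: 2.9
eef_pos: [431.4, -149.8, 33.5]
tool_rot: [-3.137, 0.001, 1.502]
force: [-0.6, -0.4, 0.3]
width: 85.2
gripper_force: 0.0
```

move_arm(steps=[[0, 0, 0, 0, 0, -0.02, 0.0854], [0, 0, 0, 0, 0, 0, 0.0854], [0, 0, 0, 0, 0, 0, 0.06], [0, 0, 0, 0, 0, 0, 0.045], [0, 0, 0, 0, 0, 0, 0.035]])

```text
clock: 3.4
eef_pos: [434.4, -148.8, 17.4]
tool_rot: [3.139, 0.001, 1.504]
force: [0.2, -0.2, -0.5]
width: 43.9
gripper_force: 0.0
```

move_arm(steps=[[0, 0, 0, 0, 0, 0, 0.03], [0, 0, 0, 0, 0, 0, 0.02], [0, 0, 0, 0, 0, 0, 0.02], [0, 0, 0, 0, 0, 0, 0.02], [0, 0, 0, 0, 0, 0, 0.02]])

```text
clock: 3.9
eef_pos: [434.2, -148.4, 17.3]
tool_rot: [3.14, 0.001, 1.505]
force: [-0.7, 0.0, 7.4]
width: 24.5
gripper_force: 58.4
```

move_arm(steps=[[0, 0, 0, 0, 0, 0.01, 0.02], [0, 0, 0, 0, 0, 0.02, 0.02], [0, 0, 0, 0, 0, 0.02, 0.02], [0, 0, 0, 0, 0, 0, 0.02]])

```text
clock: 4.3
eef_pos: [435.0, -148.6, 68.7]
tool_rot: [3.137, 0.001, 1.505]
force: [0.6, 0.7, -1.0]
width: 25.2
gripper_force: 58.9
```

Run:
```python
from h import *
s=telemetry.read_state();print(s["width"],s["gripper_force"],s["force"],s["eef_pos"])
a,_=eyes.get_image("wrist");b,_=eyes.get_image("scene")
b=cv2.resize(b[130:280,300:500],(534,400),interpolation=cv2.INTER_CUBIC)
a=cv2.resize(a,None,fx=.8,fy=.8)
cv2.imwrite("pics/w1.png",a);cv2.imwrite("pics/s1.png",b)
```

```text
25.150827350287322 58.93532395362854 [ 0.64380163  0.74395916 -0.96608959] [ 435.0099298  -148.58745315   68.69512543]
```

View pics/w1.png

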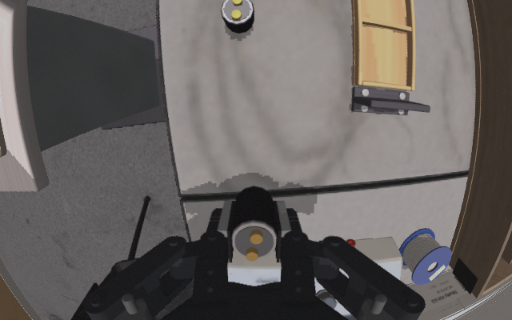

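View pics/s1.png

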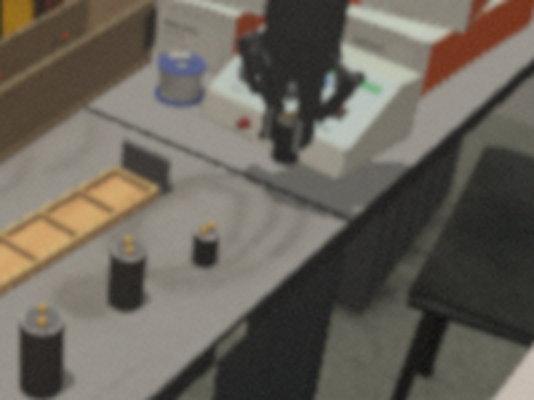

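B is held upright between the pads (wrist crop (254,240)), clear of the bench. Carrying it over the second compartment.

move_arm(steps=[[0, 0, 0, 0.01, 0.01, 0.03, 0.02], [0, 0, 0, 0.025, 0.03, 0.01, 0.02], [0, 0, 0, 0.03, 0.04, 0, 0.02], [0, 0, 0, 0.03, 0.04, 0, 0.02], [0, 0, 0, 0.02, 0.03, 0, 0.02]])

```text
clock: 4.9
eef_pos: [550.2, 5.1, 105.7]
tool_rot: [3.141, -0.002, 1.507]
force: [-0.9, 0.2, -1.1]
width: 24.6
gripper_force: 59.1
```

move_arm(steps=[[0, 0, 0, 0.01, 0.008, 0, 0.02], [0, 0, 0, 0, 0, 0, 0.02], [0, 0, 0, 0, 0, 0, 0.02]])

```text
clock: 5.2
eef_pos: [557.0, 8.1, 105.3]
tool_rot: [-3.139, 0.002, 1.504]
force: [0.5, -0.1, -0.8]
width: 24.7
gripper_force: 59.1
```

```bash
cat > fish.py <<'E'
from h import *
def ray(c,u,v):
    x,y=u-c["cx"],v-c["cy"];r=np.hypot(x,y);t=r/c["fx"];s=np.sin(t)/max(r,1e-9)
    return att(c)@np.array([x*s,y*s,np.cos(t)])
def hit(c,u,v,z):
    d=ray(c,u,v);o=np.array(c["position"]);return (o+d*(z-o[2])/d[2]).round(1)
E
python3 - <<'E'
from fish import *
import json
c=eyes.calibration("wrist");a,_=eyes.get_image("wrist");cv2.imwrite("pics/w2.png",a);print(c)
json.dump({k:np.array(v).tolist() for k,v in c.items()},open("w2.json","w"))
for t in("rail","end_stop","cap_a"):
    print(t,[(round(x["confidence"],2),w(c,x["location"]).round(1)) for x in finder.pinpoint("wrist",t)[:4]])
E
```

```text
{'fx': 309.70691628693146, 'fy': 309.70691628693146, 'cx': 317.38585741256713, 'cy': 203.17949191511082, 'position': array([562.2272996 ,  92.76146066, 247.79043258]), 'attitude': array([ 2.80756877,  0.00292763, -0.06785533])}
rail [(0.55, array([562.6,  36.6,   2.5]))]
end_stop []
cap_a [(0.96, array([432. , -12. ,   2.1])), (0.83, array([554.3,   7.5,  89. ])), (0.73, array([450.3,  83.9,   1.4]))]
```

View pics/w2.png

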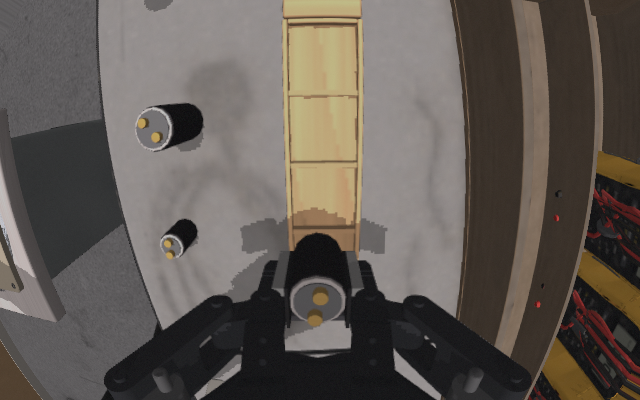

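The wrist view shows the dividers at rows 96, 161 and 227, with the rail spanning columns 287-358. The held cap's top is centred at (318,299), cap A's top at (171,245) and cap C's top at (155,129).

Run:
```python
from fish import *
import json
c=json.load(open("w2.json"))
for n,u,v,z in[("wall24",324,22,14),("div-d/c",323,96,14),("c/b",323,161,14),("b/a",323,227,14),("L",288,96,14),("R",358,96,14),("L2",288,161,14),("R2",357,161,14),("held B",318,299,136),("A",171,245,36),("C",155,129,60)]: print(n,hit(c,u,v,z))
```

```text
wall24 [570.5 152.3  14. ]
div-d/c [565.9  95.3  14. ]
c/b [562.7  45.8  14. ]
b/a [559.2  -9.1  14. ]
L [540.   97.3  14. ]
R [591.9  94.   14. ]
L2 [535.8  47.7  14. ]
R2 [588.9  44.2  14. ]
held B [556.5   9.1 136. ]
A [432.6  -9.1  36. ]
C [453.4  86.9  60. ]
```

Run:
```python
from fish import *
a=cv2.imread("pics/w2.png")[0:260,270:375];b=cv2.resize(a,None,fx=2.3,fy=2.3,interpolation=cv2.INTER_CUBIC)
t=np.load("top0.npz")["im"][185:230,270:392];t=cv2.resize(t,None,fx=4.5,fy=4.5,interpolation=cv2.INTER_CUBIC)
o=np.zeros((598,800,3),np.uint8);o[:598,:241]=b[:598,:241];o[:t.shape[0],245:245+t.shape[1]]=t
cv2.imwrite("pics/crop2.png",o)
```

```text
(no output)
```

View pics/crop2.png

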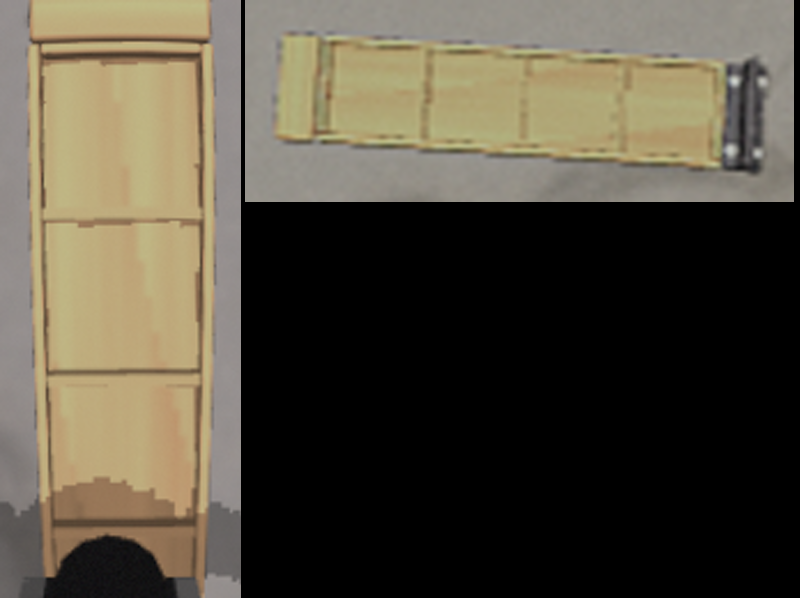

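Using wall-top centres, the rail centre is about (562, 41). B is centred in the grip, so I'll shift a few mm, lower it and release.

move_arm(steps=[[0, 0, 0, 0.0035, 0.0045, -0.03, 0.02], [0, 0, 0, 0, 0, -0.03, 0.02], [0, 0, 0, 0, 0, -0.015, 0.02], [0, 0, 0, 0, 0, 0, 0.02], [0, 0, 0, 0, 0, -0.005, 0.02]])

```text
clock: 5.9
eef_pos: [562.8, 14.0, 27.1]
tool_rot: [3.14, -0.0, 1.504]
force: [0.5, 0.5, -0.8]
width: 24.7
gripper_force: 59.1
```

move_arm(steps=[[0, 0, 0, 0, 0, -0.002, 0.02], [0, 0, 0, 0, 0, 0, 0.02], [0, 0, 0, 0, 0, 0, 0.02]])

```text
clock: 6.2
eef_pos: [562.6, 14.2, 25.0]
tool_rot: [3.14, -0.0, 1.505]
force: [-0.2, -0.1, -1.5]
width: 25.0
gripper_force: 59.1
```

move_arm(steps=[[0, 0, 0, -0.002, 0, -0.002, 0.02], [0, 0, 0, 0, 0, -0.0015, 0.02], [0, 0, 0, 0, 0, 0, 0.02], [0, 0, 0, 0, 0, 0, 0.03], [0, 0, 0, 0, 0, 0, 0.035]])

```text
clock: 6.7
eef_pos: [560.2, 14.3, 20.9]
tool_rot: [3.141, -0.0, 1.505]
force: [0.1, 0.1, -0.6]
width: 35.2
gripper_force: 0.0
```

move_arm(steps=[[0, 0, 0, 0, 0, 0, 0.05], [0, 0, 0, 0, 0, 0, 0.07], [0, 0, 0, 0, 0, 0, 0.0854], [0, 0, 0, 0, 0, 0.02, 0.0854], [0, 0, 0, 0, 0, 0.03, 0.0854]])

```text
clock: 7.2
eef_pos: [558.5, 14.2, 69.8]
tool_rot: [-3.138, 0.0, 1.505]
force: [-0.1, -0.0, -0.3]
width: 85.5
gripper_force: 0.0
```

move_arm(steps=[[0, 0, 0, 0, 0, 0.04, 0.0854], [0, 0, 0, 0, 0, 0.04, 0.0854], [0, 0, 0, -0.025, -0.01, 0.02, 0.0854], [0, 0, 0, -0.04, -0.012, 0, 0.0854], [0, 0, 0, -0.03, 0, 0, 0.0854]])

```text
clock: 7.7
eef_pos: [463.1, -9.6, 171.4]
tool_rot: [-3.142, 0.002, 1.502]
force: [-0.5, -0.4, 0.1]
width: 85.1
gripper_force: 0.0
```

Run:
```python
from h import *
print(telemetry.read_state()["eef_pos"])
im,_=eyes.get_image("scene")
cv2.imwrite("pics/s3.png",cv2.resize(im[150:290,230:430],(800,560),interpolation=cv2.INTER_CUBIC))
```

```text
[463.09369146  -9.59229388 171.35548593]
```

View pics/s3.png

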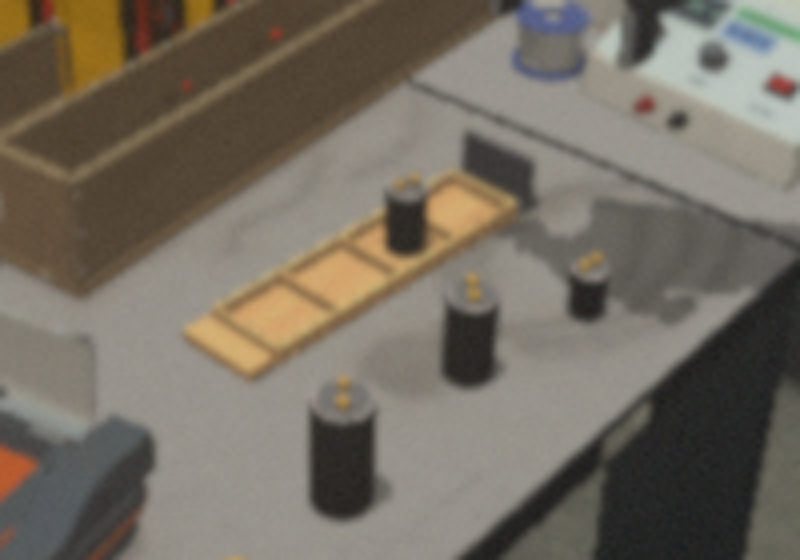

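B stands upright in the second compartment (crop (405,215)). Next is A at (432,-9).

move_arm(steps=[[0, 0, 0, -0.03, 0, 0, 0.0854], [0, 0, 0, 0, 0, -0.03, 0.0854], [0, 0, 0, 0, 0, -0.04, 0.0854], [0, 0, 0, 0, 0, -0.03, 0.0854], [0, 0, 0, 0, 0, 0, 0.0854]])

```text
clock: 8.25
eef_pos: [432.9, -7.6, 68.2]
tool_rot: [-3.135, 0.001, 1.506]
force: [-1.2, 0.9, 1.2]
width: 85.3
gripper_force: 0.0
```

move_arm(steps=[[0, 0, 0, 0, 0, 0, 0.0854], [0, 0, 0, 0, 0, 0, 0.0854]])

```text
clock: 8.45
eef_pos: [436.2, -7.5, 72.0]
tool_rot: [3.139, -0.0, 1.505]
force: [0.6, -0.2, 0.7]
width: 85.6
gripper_force: 0.0
```

move_arm(steps=[[0, 0, 0, -0.003, -0.0015, -0.02, 0.0854], [0, 0, 0, 0, 0, -0.02, 0.0854], [0, 0, 0, 0, 0, -0.017, 0.0854], [0, 0, 0, 0, 0, 0, 0.07], [0, 0, 0, 0, 0, 0, 0.05]])

```text
clock: 8.95
eef_pos: [432.7, -9.5, 16.4]
tool_rot: [3.14, -0.0, 1.504]
force: [1.1, -0.6, -0.2]
width: 58.9
gripper_force: 0.0
```

move_arm(steps=[[0, 0, 0, 0, 0, 0, 0.035], [0, 0, 0, 0, 0, 0, 0.028], [0, 0, 0, 0, 0, 0, 0.022], [0, 0, 0, 0, 0, 0, 0.015], [0, 0, 0, 0, 0, 0, 0.015]])

```text
clock: 9.45
eef_pos: [432.5, -9.4, 16.4]
tool_rot: [3.14, 0.001, 1.505]
force: [-0.1, 0.2, 10.5]
width: 20.1
gripper_force: 58.2
```

move_arm(steps=[[0, 0, 0, 0, 0, 0, 0.015], [0, 0, 0, 0, 0, 0, 0.015], [0, 0, 0, 0, 0, 0, 0.015]])

```text
clock: 9.75
eef_pos: [432.6, -9.4, 16.4]
tool_rot: [3.14, 0.001, 1.505]
force: [-0.4, -1.7, 11.2]
width: 20.1
gripper_force: 58.3
```

move_arm(steps=[[0, 0, 0, 0, 0, 0.015, 0.015], [0, 0, 0, 0, 0, 0.03, 0.015], [0, 0, 0, 0.02, -0.005, 0.035, 0.015], [0, 0, 0, 0.04, -0.011, 0, 0.015], [0, 0, 0, 0.04, -0.011, 0, 0.015]])

```text
clock: 10.25
eef_pos: [533.4, -36.9, 97.2]
tool_rot: [3.14, 0.0, 1.505]
force: [1.6, 0.6, -0.4]
width: 20.1
gripper_force: 58.8
```

move_arm(steps=[[0, 0, 0, 0.025, -0.006, 0, 0.015], [0, 0, 0, 0, 0, 0, 0.015], [0, 0, 0, 0, 0, 0, 0.015], [0, 0, 0, 0, 0, 0, 0.015]])

```text
clock: 10.65
eef_pos: [555.4, -41.9, 95.2]
tool_rot: [-3.139, 0.001, 1.506]
force: [-0.4, -1.1, -0.7]
width: 20.3
gripper_force: 58.9
```

Run:
```python
from fish import *
import json
print(telemetry.read_state()["eef_pos"])
c=eyes.calibration("wrist");a,_=eyes.get_image("wrist");cv2.imwrite("pics/w4.png",a)
json.dump({k:np.array(v).tolist() for k,v in c.items()},open("w4.json","w"))
```

```text
[555.37732235 -41.94071284  95.15980585]
```

View pics/w4.png

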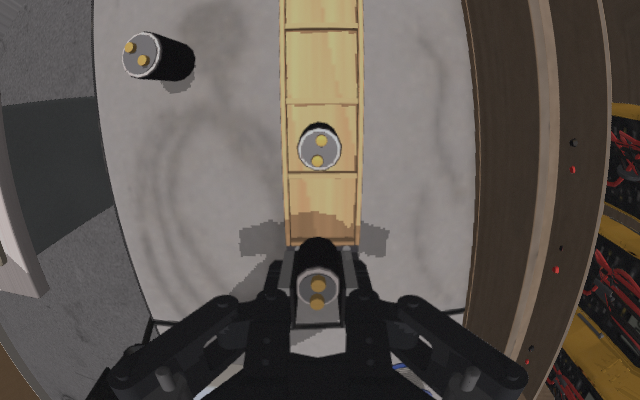

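The view shows B inside its compartment (top centred at (320,148)), with dividers at rows ~102 and ~174. The held A's top is at (318,287), clear of the end wall at row ~242.

Run:
```python
from fish import *
import json
c=json.load(open("w4.json"))
for n,u,v,z in[("d/c",323,28,14),("c/b",323,102,14),("b/a",323,174,14),("end",323,244,14),("L",284,140,14),("R",360,140,14),("B",320,148,52),("A",318,287,114.8)]: print(n,hit(c,u,v,z))
```

```text
d/c [567.2  95.3  14. ]
c/b [563.7  41.   14. ]
b/a [560.4 -11.9  14. ]
end [557.  -69.6  14. ]
L [533.7  15.5  14. ]
R [588.9  12.   14. ]
B [559.6  13.6  52. ]
A [554.8 -42.  114.8]
```

move_arm(steps=[[0, 0, 0, 0.002, 0, -0.025, 0.015], [0, 0, 0, 0, 0, -0.025, 0.015], [0, 0, 0, 0, 0, -0.012, 0.015], [0, 0, 0, 0, 0, -0.005, 0.015], [0, 0, 0, 0, 0, 0, 0.015]])

```text
clock: 11.2
eef_pos: [558.5, -42.0, 28.2]
tool_rot: [-3.14, 0.0, 1.506]
force: [-0.3, -0.5, -0.0]
width: 20.3
gripper_force: 58.9
```

move_arm(steps=[[0, 0, 0, 0, 0, 0, 0.015], [0, 0, 0, 0, 0, 0, 0.015]])

```text
clock: 11.4
eef_pos: [559.6, -42.3, 29.3]
tool_rot: [3.14, 0.0, 1.505]
force: [0.7, -0.0, -1.5]
width: 20.3
gripper_force: 58.9
```

move_arm(steps=[[0, 0, 0, -0.0015, 0, -0.004, 0.015], [0, 0, 0, 0, 0, -0.003, 0.015], [0, 0, 0, 0, 0, -0.0015, 0.015], [0, 0, 0, 0, 0, 0, 0.015], [0, 0, 0, 0, 0, 0, 0.015]])

```text
clock: 11.9
eef_pos: [557.3, -42.6, 20.5]
tool_rot: [-3.141, 0.001, 1.505]
force: [-1.5, -0.4, 7.2]
width: 20.1
gripper_force: 59.9
```

move_arm(steps=[[0, 0, 0, 0, 0, 0, 0.026], [0, 0, 0, 0, 0, 0, 0.03], [0, 0, 0, 0, 0, 0, 0.05], [0, 0, 0, 0, 0, 0, 0.07], [0, 0, 0, 0, 0, 0, 0.0854]])

```text
clock: 12.4
eef_pos: [557.4, -42.4, 19.7]
tool_rot: [-3.141, 0.0, 1.505]
force: [-0.1, 0.6, 0.6]
width: 72.2
gripper_force: 0.0
```

move_arm(steps=[[0, 0, 0, 0, 0, 0.02, 0.0854], [0, 0, 0, 0, 0, 0.04, 0.0854], [0, 0, 0, 0, 0, 0.045, 0.0854], [0, 0, 0, 0, 0, 0.045, 0.0854], [0, 0, 0, -0.02, 0.03, 0, 0.0854]])

```text
clock: 12.9
eef_pos: [543.5, -15.6, 174.9]
tool_rot: [3.129, 0.001, 1.497]
force: [0.7, 1.4, -0.2]
width: 85.1
gripper_force: 0.0
```

move_arm(steps=[[0, 0, 0, -0.03, 0.037, 0, 0.0854], [0, 0, 0, -0.03, 0.037, 0, 0.0854], [0, 0, 0, -0.025, 0.025, 0, 0.0854], [0, 0, 0, 0, 0, 0, 0.0854], [0, 0, 0, 0, 0, 0, 0.0854]])

```text
clock: 13.4
eef_pos: [452.4, 86.9, 170.1]
tool_rot: [3.141, 0.001, 1.507]
force: [1.3, -0.9, -0.1]
width: 85.2
gripper_force: 0.0
```

move_arm(steps=[[0, 0, 0, 0, 0, -0.03, 0.0854], [0, 0, 0, 0, 0, -0.04, 0.0854], [0, 0, 0, 0, 0, -0.03, 0.0854], [0, 0, 0, 0, 0, 0, 0.0854], [0, 0, 0, 0, 0, 0, 0.0854]])

```text
clock: 13.9
eef_pos: [453.0, 86.1, 69.8]
tool_rot: [-3.141, 0.001, 1.504]
force: [0.8, 0.1, -1.2]
width: 85.3
gripper_force: 0.0
```

move_arm(steps=[[0, 0, 0, 0, 0, -0.02, 0.0854], [0, 0, 0, 0, 0, -0.02, 0.0854], [0, 0, 0, 0, 0, 0, 0.075], [0, 0, 0, 0, 0, 0, 0.06], [0, 0, 0, 0, 0, 0, 0.045]])

```text
clock: 14.4
eef_pos: [453.6, 86.8, 31.3]
tool_rot: [3.139, -0.0, 1.504]
force: [-0.3, 0.8, 0.5]
width: 47.1
gripper_force: 0.0
```

move_arm(steps=[[0, 0, 0, 0, 0, 0, 0.037], [0, 0, 0, 0, 0, 0, 0.03], [0, 0, 0, 0, 0, 0, 0.022], [0, 0, 0, 0, 0, 0, 0.022], [0, 0, 0, 0, 0, 0, 0.022]])

```text
clock: 14.9
eef_pos: [452.7, 86.7, 30.7]
tool_rot: [3.141, 0.001, 1.505]
force: [-1.4, -0.9, 7.0]
width: 29.0
gripper_force: 58.5
```

move_arm(steps=[[0, 0, 0, 0, 0, 0.015, 0.022], [0, 0, 0, 0, 0, 0.03, 0.022], [0, 0, 0, 0.02, -0.003, 0.015, 0.022], [0, 0, 0, 0.035, -0.005, 0, 0.022], [0, 0, 0, 0.035, -0.005, 0, 0.022]])

```text
clock: 15.4
eef_pos: [543.6, 73.2, 91.0]
tool_rot: [3.141, 0.0, 1.505]
force: [1.2, 0.6, -1.2]
width: 28.9
gripper_force: 59.3
```

move_arm(steps=[[0, 0, 0, 0.02, -0.0035, 0, 0.022], [0, 0, 0, 0, 0, 0, 0.022], [0, 0, 0, 0, 0, 0, 0.022], [0, 0, 0, 0, 0, 0, 0.022]])

```text
clock: 15.8
eef_pos: [560.9, 70.3, 89.7]
tool_rot: [-3.139, 0.001, 1.506]
force: [0.1, 0.4, -0.1]
width: 29.1
gripper_force: 59.3
```

Run:
```python
from fish import *
import json
print(telemetry.read_state()["eef_pos"])
c=eyes.calibration("wrist");a,_=eyes.get_image("wrist");cv2.imwrite("pics/w5.png",a)
json.dump({k:np.array(v).tolist() for k,v in c.items()},open("w5.json","w"))
```

```text
[560.88859101  70.31815813  89.74465034]
```

View pics/w5.png

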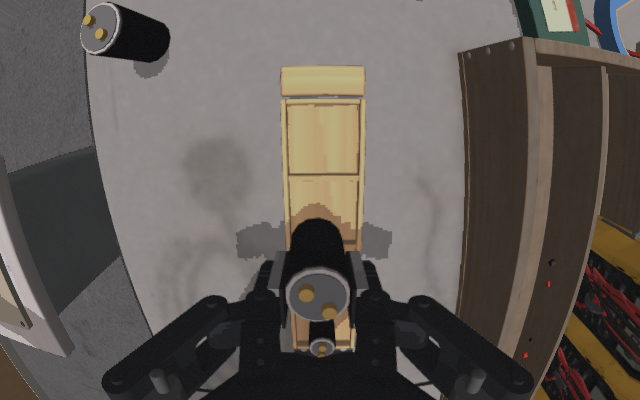

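The held C (top at (318,295)) is over its compartment. The d/c divider is at row ~177, the end wall at row ~102 and D's top at (101,28).

Run:
```python
from fish import *
import json
c=json.load(open("w5.json"))
for n,u,v,z in[("end",323,102,14),("d/c",323,176,14),("L",284,140,14),("R",363,140,14),("D",101,28,72),("C",318,295,119)]: print(n,hit(c,u,v,z))
```

```text
end [569.2 153.3  14. ]
d/c [565.9 100.2  14. ]
L [539.9 128.4  14. ]
R [595.9 124.9  14. ]
D [439.1 219.5  72. ]
C [560.5  72.6 119. ]
```

move_arm(steps=[[0, 0, 0, 0.002, 0, -0.02, 0.022], [0, 0, 0, 0, 0, -0.015, 0.022], [0, 0, 0, 0, 0, -0.008, 0.022], [0, 0, 0, 0, 0, 0, 0.022], [0, 0, 0, 0, 0, 0, 0.022]])

```text
clock: 16.35
eef_pos: [564.3, 70.4, 46.9]
tool_rot: [-3.141, 0.0, 1.505]
force: [-0.1, 0.3, -0.4]
width: 29.0
gripper_force: 59.4
```

move_arm(steps=[[0, 0, 0, 0, 0, -0.006, 0.022], [0, 0, 0, 0, 0, -0.004, 0.022], [0, 0, 0, 0, 0, -0.002, 0.022], [0, 0, 0, 0, 0, 0, 0.022], [0, 0, 0, 0, 0, 0, 0.022]])

```text
clock: 16.85
eef_pos: [564.5, 70.1, 34.9]
tool_rot: [-3.141, 0.001, 1.505]
force: [0.2, -0.3, -0.4]
width: 28.5
gripper_force: 59.5
```

move_arm(steps=[[0, 0, 0, 0, 0, 0, 0.033], [0, 0, 0, 0, 0, 0, 0.038], [0, 0, 0, 0, 0, 0, 0.055], [0, 0, 0, 0, 0, 0, 0.07], [0, 0, 0, 0, 0, 0, 0.0854]])

```text
clock: 17.35
eef_pos: [564.5, 70.1, 34.9]
tool_rot: [-3.141, 0.0, 1.505]
force: [-0.0, -0.2, 0.1]
width: 79.1
gripper_force: 0.0
```

move_arm(steps=[[0, 0, 0, 0, 0, 0.02, 0.0854], [0, 0, 0, 0, 0, 0.04, 0.0854], [0, 0, 0, 0, 0, 0.045, 0.0854], [0, 0, 0, 0, 0, 0.035, 0.0854], [0, 0, 0, -0.02, 0.03, 0, 0.0854]])

```text
clock: 17.85
eef_pos: [550.0, 96.9, 179.1]
tool_rot: [3.132, 0.0, 1.496]
force: [0.9, 1.3, -0.5]
width: 85.1
gripper_force: 0.0
```

move_arm(steps=[[0, 0, 0, -0.03, 0.037, 0, 0.0854], [0, 0, 0, -0.03, 0.037, 0, 0.0854], [0, 0, 0, -0.03, 0.03, 0, 0.0854], [0, 0, 0, -0.017, 0.017, 0, 0.0854], [0, 0, 0, 0, 0, 0, 0.0854]])

```text
clock: 18.35
eef_pos: [434.6, 224.4, 175.5]
tool_rot: [-3.141, -0.001, 1.512]
force: [-0.0, -0.4, 1.0]
width: 85.4
gripper_force: 0.0
```

move_arm(steps=[[0, 0, 0, 0, 0, 0, 0.0854], [0, 0, 0, 0, 0, 0, 0.0854]])

```text
clock: 18.55
eef_pos: [438.4, 220.0, 174.8]
tool_rot: [3.142, 0.001, 1.503]
force: [-1.0, 0.4, 1.3]
width: 85.4
gripper_force: 0.0
```

move_arm(steps=[[0, 0, 0, 0, 0.001, -0.03, 0.0854], [0, 0, 0, 0, 0, -0.035, 0.0854], [0, 0, 0, 0, 0, -0.02, 0.0854], [0, 0, 0, 0, 0, 0, 0.0854], [0, 0, 0, 0, 0, 0, 0.0854]])

```text
clock: 19.05
eef_pos: [438.1, 221.6, 89.9]
tool_rot: [-3.141, 0.001, 1.503]
force: [0.3, 0.6, 0.1]
width: 85.6
gripper_force: 0.0
```

move_arm(steps=[[0, 0, 0, 0, 0, -0.025, 0.0854], [0, 0, 0, 0, 0, -0.025, 0.0854], [0, 0, 0, 0, 0, 0, 0.075], [0, 0, 0, 0, 0, 0, 0.06], [0, 0, 0, 0, 0, 0, 0.048]])

```text
clock: 19.55
eef_pos: [438.5, 222.7, 41.4]
tool_rot: [3.14, -0.001, 1.505]
force: [-0.3, 0.5, 0.1]
width: 48.5
gripper_force: 0.0
```

move_arm(steps=[[0, 0, 0, 0, 0, 0, 0.04], [0, 0, 0, 0, 0, 0, 0.034], [0, 0, 0, 0, 0, 0, 0.026], [0, 0, 0, 0, 0, 0, 0.026], [0, 0, 0, 0, 0, 0, 0.026]])

```text
clock: 20.05
eef_pos: [437.7, 222.5, 41.0]
tool_rot: [3.141, -0.0, 1.505]
force: [-1.5, -1.1, 8.4]
width: 33.3
gripper_force: 58.8
```

move_arm(steps=[[0, 0, 0, 0, 0, 0.015, 0.026], [0, 0, 0, 0, 0, 0.03, 0.026], [0, 0, 0, 0.02, -0.015, 0.015, 0.026], [0, 0, 0, 0.033, -0.0245, 0, 0.026], [0, 0, 0, 0.033, -0.0245, 0, 0.026]])

```text
clock: 20.55
eef_pos: [524.6, 157.6, 101.0]
tool_rot: [3.141, 0.0, 1.507]
force: [0.5, 1.1, -1.6]
width: 32.9
gripper_force: 59.9
```

move_arm(steps=[[0, 0, 0, 0.03, -0.022, 0, 0.026], [0, 0, 0, 0.014, -0.0095, 0, 0.026], [0, 0, 0, 0, 0, 0, 0.026], [0, 0, 0, 0, 0, 0, 0.026], [0, 0, 0, 0, 0, 0, 0.026]])

```text
clock: 21.05
eef_pos: [566.0, 127.9, 99.9]
tool_rot: [-3.14, 0.0, 1.507]
force: [-0.6, 0.9, -1.4]
width: 32.8
gripper_force: 59.9
```

Run:
```python
from fish import *
import json
print(telemetry.read_state()["eef_pos"])
c=eyes.calibration("wrist");a,_=eyes.get_image("wrist");cv2.imwrite("pics/w6.png",a)
json.dump({k:np.array(v).tolist() for k,v in c.items()},open("w6.json","w"))
```

```text
[566.02153967 127.87737299  99.9499125 ]
```

View pics/w6.png

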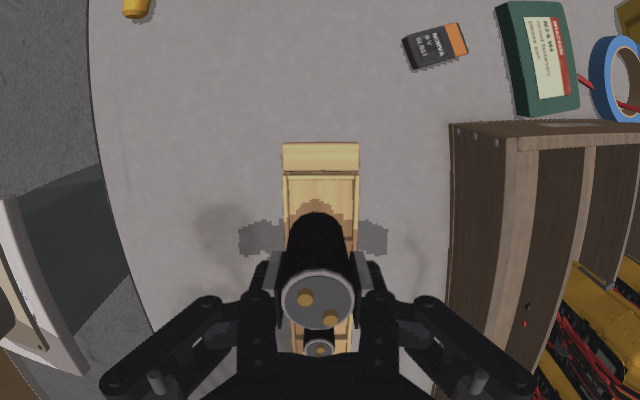

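The held D (top at (319,299)) is over the last compartment, with the end wall at row ~175. The battery and driver haven't been touched.

Run:
```python
from fish import *
import json
c=json.load(open("w6.json"))
for n,u,v,z in[("block far",321,143,10),("end",321,175,14),("L",284,190,14),("R",358,190,14),("D",319,299,131)]: print(n,hit(c,u,v,z))
```

```text
block far [571.1 180.   10. ]
end [569.5 156.1  14. ]
L [540.3 146.1  14. ]
R [597.4 142.5  14. ]
D [565.9 129.2 131. ]
```

move_arm(steps=[[0, 0, 0, 0, -0.001, -0.02, 0.026], [0, 0, 0, 0, 0, -0.015, 0.026], [0, 0, 0, 0, 0, -0.005, 0.026], [0, 0, 0, 0, 0, 0, 0.026], [0, 0, 0, 0, 0, 0, 0.026]])

```text
clock: 21.6
eef_pos: [567.5, 126.1, 60.1]
tool_rot: [-3.141, 0.0, 1.506]
force: [0.0, -0.4, -1.4]
width: 32.9
gripper_force: 59.9
```

move_arm(steps=[[0, 0, 0, 0, 0, -0.006, 0.026], [0, 0, 0, 0, 0, -0.005, 0.026], [0, 0, 0, 0, 0, -0.003, 0.026], [0, 0, 0, 0, 0, 0, 0.026], [0, 0, 0, 0, 0, 0, 0.026]])

```text
clock: 22.1
eef_pos: [567.4, 125.6, 45.8]
tool_rot: [-3.141, 0.001, 1.505]
force: [-0.2, -0.5, -2.0]
width: 32.9
gripper_force: 60.0
```

move_arm(steps=[[0, 0, 0, 0, 0, -0.001, 0.026], [0, 0, 0, 0, 0, 0, 0.026], [0, 0, 0, 0, 0, 0, 0.037], [0, 0, 0, 0, 0, 0, 0.042], [0, 0, 0, 0, 0, 0, 0.06]])

```text
clock: 22.6
eef_pos: [567.6, 125.7, 45.0]
tool_rot: [-3.142, 0.0, 1.505]
force: [-0.6, -1.2, -0.1]
width: 55.3
gripper_force: 0.0
```

move_arm(steps=[[0, 0, 0, 0, 0, 0, 0.08], [0, 0, 0, 0, 0, 0, 0.0854], [0, 0, 0, 0, 0, 0.02, 0.0854], [0, 0, 0, 0, 0, 0.04, 0.0854], [0, 0, 0, 0, 0, 0.045, 0.0854]])

```text
clock: 23.1
eef_pos: [566.4, 125.3, 149.9]
tool_rot: [-3.138, 0.001, 1.505]
force: [1.0, -0.1, -0.4]
width: 85.6
gripper_force: 0.0
```

move_arm(steps=[[0, 0, 0, 0, 0, 0.04, 0.0854], [0, 0, 0, -0.035, 0, 0.02, 0.0854], [0, 0, 0, -0.045, 0, 0, 0.0854], [0, 0, 0, -0.035, 0, 0, 0.0854], [0, 0, 0, 0, 0, 0, 0.0854]])

```text
clock: 23.6
eef_pos: [447.4, 124.8, 210.0]
tool_rot: [-3.138, 0.004, 1.509]
force: [0.8, 0.6, 0.0]
width: 85.6
gripper_force: 0.0
```

Run:
```python
from h import *
im,d=eyes.get_image("scene");np.savez("sceneF.npz",im=im,d=d);t,d=eyes.get_image("top")
a=cv2.resize(im[150:290,230:430],(600,420),interpolation=cv2.INTER_CUBIC);b=cv2.resize(t[160:230,260:420],(400,175),interpolation=cv2.INTER_CUBIC)
o=np.zeros((600,600,3),np.uint8);o[:420]=a;o[422:597,:400]=b;cv2.imwrite("pics/f.png",o)
c=eyes.calibration("scene");Q=cloud(c,np.load("sceneF.npz")["d"]).reshape(-1,3)
for x,y,h in((557,-42,36),(560,14,48),(564,70,60),(567,126,72)):
    q=Q[(np.hypot(Q[:,0]-x,Q[:,1]-y)<30)&(abs(Q[:,2]-h-2)<4)];r=cv2.minAreaRect(q[:,:2].astype(np.float32)) if len(q) else None;print(len(q),r)
```

```text
29 ((555.023681640625, -41.00004196166992), (21.308101654052734, 17.75609588623047), 38.38054656982422)
44 ((556.9646606445312, 17.11351776123047), (22.027101516723633, 24.40580177307129), 81.62113189697266)
69 ((560.710205078125, 74.33302307128906), (28.64958381652832, 28.601579666137695), 34.04153060913086)
92 ((562.638671875, 127.591552734375), (31.14373207092285, 31.460710525512695), 41.46900177001953)
```

View pics/f.png

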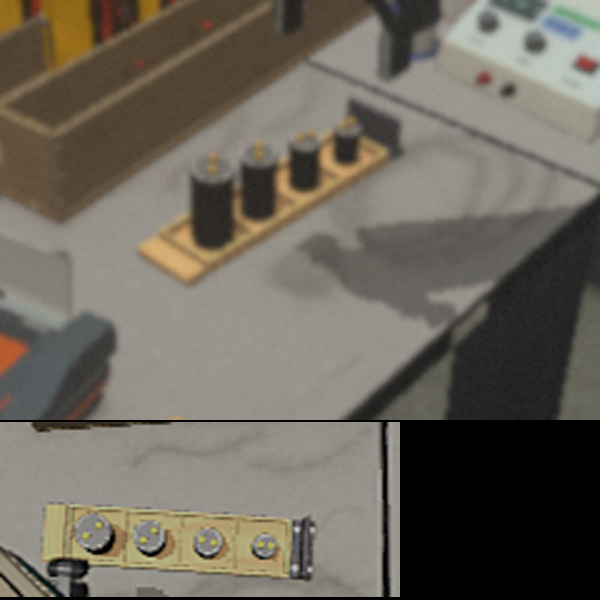

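All four stand upright and centred in order from the end stop, and the robot is clear, so I'm handing in.

```bash
python3 -c "
from cell import ctrl;print(ctrl.finish_job())"
```

```text
the job is handed in; nothing more can be done
None
```

I stood the four capacitors upright in the rail, smallest next to the end stop through to largest at the far end, left the bystanders untouched, and handed the job in at about 24 s; no verdict came back.

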